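# Press the axle cap onto the file trolley's wheel

### The job

The file trolley's axle beam lies on the bench and one of its two wheels still has a bare axle end. Take the loose domed push-on cap, set it open side down on that axle end and press it straight down until it squeezes the wave washer flat on the hub and holds it tight; stop there by feel, because more than about 30 N on the hub spoils the bearing. Then let go, and leave the other small parts and the screwdriver where they are.

Things in the scene. Friction and masses are not known exactly. Their poses are not given: they have to be found in the camera images.
- cap: plain steel domed push-on axle cap, 32 mm outer diameter, 30 mm tall, 42 g, closed top; straight-sided from its open rim up to 24 mm, inside 27 mm deep. Origin: centre of the open rim (its underside), z towards the closed top. Starts rim down on the bench. Six teeth inside leave a 9 mm opening 4 to 8 mm above the rim
- cap_top (a point): centre of the cap's flat closed top, 30 mm above its rim. Fit: the teeth first touch the axle's nose with the rim about 8 mm below the tip's height and bite fully at 13 mm. Sliding further down then takes a steady push of 3 to 15 N (differs from start to start); pulling the cap back off takes several times more
- axle_tip (a point): topmost point of the bare axle, the one to be capped: plain steel shaft of 12 mm diameter whose last 9 mm taper to a rounded 5 mm nose, vertical, 88 mm above the bench. z up
- wheel: wheel on the bare axle, lying flat, fixed: tyre 75 mm diameter, 22 mm wide, hub 42 mm diameter and 26 mm high. Origin on the axle line at the wheel's underside, 34 mm above the bench
- hub (a point): point on the axle line level with the wheel's plastic hub face, 28 mm below the tip. On it sit 35 mm steel shims, then a 36 mm springy wave washer whose top is 16 to 24 mm below the axle tip: the shims differ and are not measured, feel for it. The washer yields about 6 N per mm, is flat after 2 mm (12 N), then rigid. Force on this stack counts as force on the wheel
- beam: grey steel channel 240 x 74 x 30 mm, fixed on the bench; origin centre of its underside, long side along its y. Bare axle 55 mm from the origin towards its -y; towards +y, equally far, the finished wheel with its cap already on (cap top 96 mm above the bench): leave it alone
- washer: bystander: loose flat steel washer, 40 mm diameter, 4 mm thick, 16 mm hole; origin centre of its underside
- bush: bystander: loose black plastic tube, 28 mm diameter, 26 mm tall, open 16 mm bore; origin centre of its underside
- driver: bystander: screwdriver with a black handle, about 200 mm long, lying along its x axis on the bench beyond the small parts
Mind the look-alikes: they are no part of the job. What is shaped like the cap but orange or red is not meant.

How it is judged:
By the outcome, as a careful person would: the job done as asked, in the order asked, and still so for the second after the job is handed in, with the robot touching nothing.
It also fails if it takes over 58 s, if anything falls off the work surface, if the arm or the gripper's body presses on something with over 40 N, if the wrist force passes 120 N, or if a joint passes its speed limit or range.

### The arm

A 7-joint arm with a two-finger parallel gripper is mounted at the origin on the work surface. World frame = base frame: x ahead of the robot, y to its left, z up, the work surface at z = 0. Lengths are in m, angles in rad, forces in N, time in s.
With the tool pointing down it reaches from about 0.35 to 0.9 m from the base axis. Payload 8.1 kg.
Tool frame: the origin (TCP) lies midway between the tips of the shut fingers; the grasp point (between the pads) lies 19 mm behind it (pinch_z is the distance from the TCP to the grasp point, in m); z points along the fingers, y is the direction in which the jaws open and shut (so a half turn about z gives the same grasp; the last joint's range is limited). The gripper opens to 92 mm and grips with 3 to 60 N. Pads are 19 mm wide; open, the fingers measure 130 mm over their backs; the gripper's body (75 mm by 190 mm) begins 47 mm behind the grasp point.
Start: joints at [-1.317, 0.434, 0.025, 1.573, -0.012, 1.134, -0.075], TCP at [0.218, 0.586, 0.227] pointing down, gripper open.
Joint ranges: [-2.62, 2.62], [-0.44, 2.09], [-1.27, 1.32], [0.08, 2.57], [-1.32, 4.46], [0.12, 2], [-2.74, 2.74]. Speed limits (rad/s): [2.22, 2.22, 3.01, 3.01, 3.14, 3.14, 3.14].

### API

Orientations are given as a unit quaternion [x, y, z, w].
In Python, from workcell import sense, snapshot, hand_in, pinch_z gives the robot as it stands.
- The arm moves only by the shell command python3 -m creep 'ROWS'. ROWS is JSON, a list of rows, each an object with "fingers": the opening, from 0 (shut) to 1 (fully open); "dp": the shift along the tool's x, y, z in mm, a list of three; "angular": the turn, a rotation vector about the tool's x, y, z in rad, a list of three. In form: [{"fingers": fingers, "dp": [tx, ty, tz], "angular": [rx, ry, rz]}, ...]. A call has 1 to 12 rows; each row shifts and turns the commanded pose from where the row before left it, along the tool's axes as they then stand; what a row does not reach is not made up. A row lasts 1/10 s, in which the tool goes at most 50 mm and 8.59 degrees, less where a joint would pass 70% of its speed; a pose out of reach is approached as far as the arm can. A call with a gripper value outside its range is refused whole. The fingers move at their own pace and stop on an object; the grip force is fixed at half the most. Time passes only in rows, so rows that do not move let the fingers close. It gives the time, the measured TCP pose, the force and the opening at its end, in the units of the state.
- sense(): the state, without advancing time (a new reading comes with each control period).
- snapshot(name): name is "scene" or "top"; returns a dict with "color" (480x640x3 uint8, red, green, blue), "fx", "fy", "cx", "cy" (pixels), "origin" and "attitude" of the camera in the world. Camera axes: x right, y up, looking along -z (the intrinsics and any distortion apply to the point x, -y, -z); pixel columns grow to the right and rows downward; lengths in m; the calibration is good to about 2 mm. A picture is of the moment at which its call begins. There is no depth.
- hand_in(): hands the job in, once; it reports no verdict.
The state is a dict: "t": time; "joint_positions": joint angles; "joint_velocities": joint speeds; "joint_torque": joint torques, N m; "position": TCP position; "orientation": TCP orientation; "ft_force": force on the tool from outside, world axes, zero at the start; "wrist_torque": the same for the moment, N m; "width": opening from 0.0 (shut) to 1.0 (fully open).
Only numpy, scipy, OpenCV 4.12 (cv2) and the standard library are available. Lean on these libraries where they do the work, as an engineer would, in place of code of your own. Each camera call takes 0.05 s, during which the arm holds its last target.

## Working session

There is one attempt and no reset: what is moved stays moved. The work goes in short steps, Python scripts to look and compute and a shell command to move; the robot and the scene stay as the last step left them, time stands still between calls to the robot, and variables do not carry over. Pictures are saved under pics/ and viewed, and the job is handed in when it is done.

```bash
mkdir -p pics; python3 - <<'E'
from workcell import sense, snapshot, pinch_z
import cv2
s=sense();print({k:s[k] for k in('t','position','orientation','ft_force','width')},pinch_z)
for n in("scene","top"):
    p=snapshot(n);print({k:v for k,v in p.items() if k!='color'})
    cv2.imwrite(f'pics/{n}0.png',p['color'][:,:,::-1])
E
```

```text
{'t': 0.0, 'position': array([0.21813839, 0.58514916, 0.22596378]), 'orientation': array([ 1.77456949e-01,  9.84128260e-01, -7.70069047e-04, -7.77209820e-05]), 'ft_force': array([ 0.6917762 , -0.7263743 , -0.81831452]), 'width': 1.0024341170883313} 0.0188
{'fx': 438.3298594634774, 'fy': 438.3298594634774, 'cx': 320.10087776698305, 'cy': 235.85750848868966, 'origin': array([1.10278683, 0.14586943, 0.77044181]), 'attitude': array([0.17640392, 0.27507573, 0.78387586, 0.52797125])}
{'fx': 457.98301043485884, 'fy': 457.98301043485884, 'cx': 321.3977578487719, 'cy': 238.00771977253603, 'origin': array([ 0.46528294, -0.05852321,  0.79465043]), 'attitude': array([-0.05101129,  0.06295072,  0.71045324, -0.69906455])}
```

View pics/scene0.png

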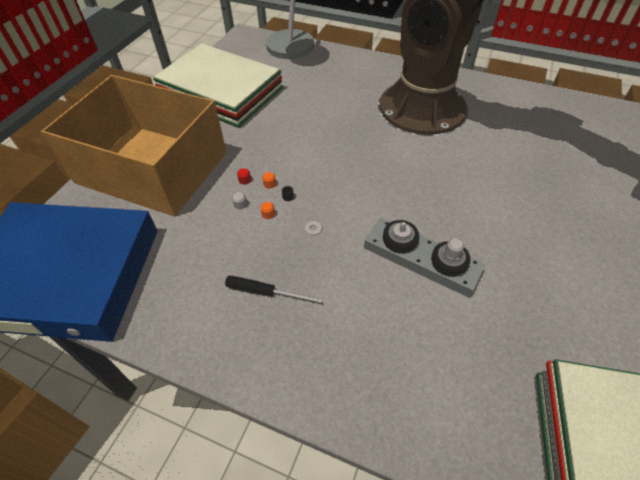

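View pics/top0.png

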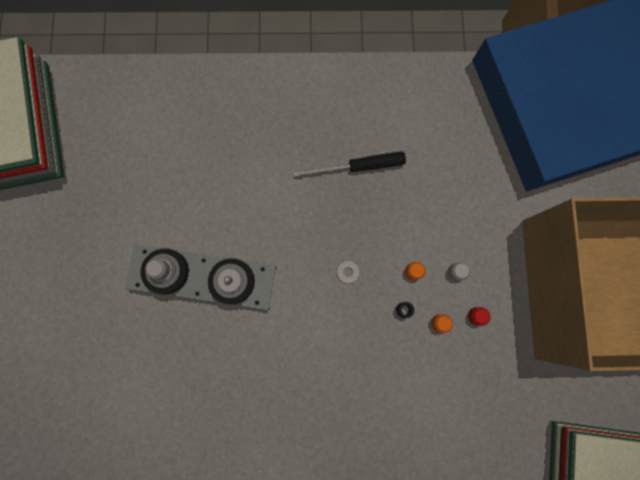

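The grey cap is at about (460,271) in top and (239,200) in scene. The bare axle is at about (229,281) in top and (402,229) in scene. I'll enlarge both spots.

```bash
cat > h.py <<'E'
import numpy as np, cv2
from scipy.spatial.transform import Rotation as R
from scipy.optimize import least_squares
C={'scene':(438.3298594634774,320.10087776698305,235.85750848868966,[1.10278683,0.14586943,0.77044181],[0.17640392,0.27507573,0.78387586,0.52797125]),
'top':(457.98301043485884,321.3977578487719,238.00771977253603,[0.46528294,-0.05852321,0.79465043],[-0.05101129,0.06295072,0.71045324,-0.69906455])}
def proj(n,P):
    f,cx,cy,o,q=C[n];p=R.from_quat(q).inv().apply(np.array(P)-o);p=np.atleast_2d(p)
    return np.c_[cx+f*p[:,0]/-p[:,2],cy-f*p[:,1]/-p[:,2]]
def atz(n,u,v,z):
    f,cx,cy,o,q=C[n];d=R.from_quat(q).apply([(u-cx)/f,-(v-cy)/f,-1]);o=np.array(o)
    return o+d*(z-o[2])/d[2]
def crop(n,img,u,v,w=32,h=24,s=12,name='c'):
    M=np.float32([[s,0,-s*(u-w)],[0,s,-s*(v-h)]])
    c=img[v-h:v+h,u-w:u+w];return cv2.resize(c,None,fx=s,fy=s,interpolation=cv2.INTER_NEAREST)
E
python3 - <<'E'
from h import *
t=cv2.imread('pics/top0.png');s=cv2.imread('pics/scene0.png')
a=np.vstack([np.hstack([crop('',t,460,271,20,15,10),crop('',s,239,200,20,15,10)]),np.hstack([crop('',t,229,281,20,15,10),crop('',s,402,230,20,15,10)])])
cv2.imwrite('pics/c1.png',a)
print(atz('top',460,271,.03),atz('scene',239,200,.015),atz('top',228,280,.088),atz('scene',402,226,.088),atz('top',157,268,.096),atz('scene',456,244,.096))
E
```

```text
[ 0.5300193  -0.30445921  0.03      ] [ 0.52957817 -0.30728896  0.015     ] [0.51701676 0.07306071 0.088     ] [0.52655664 0.07654835 0.088     ] [0.5364158  0.17949657 0.096     ] [0.5383712  0.18550713 0.096     ]
```

View pics/c1.png

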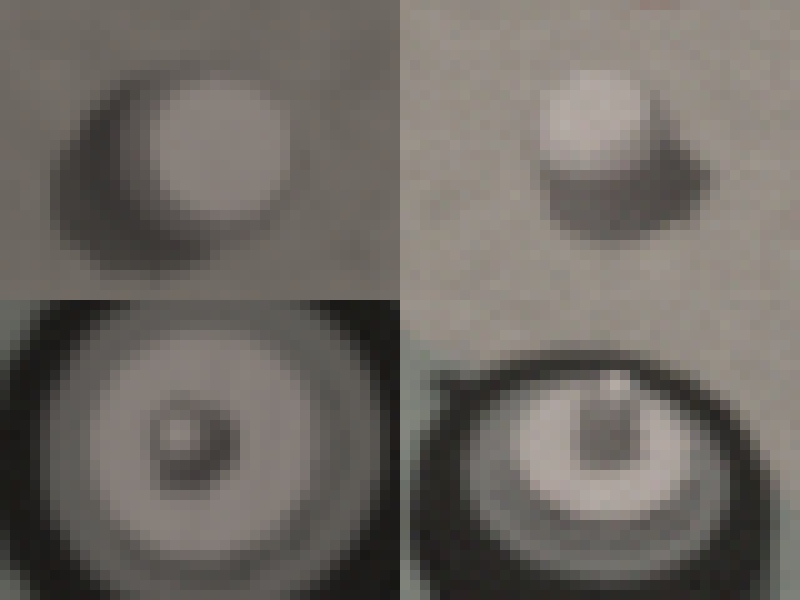

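```bash
python3 - <<'E'
from h import *
def tri(a,b,z):
    r=least_squares(lambda x:np.r_[proj('top',[x[0],x[1],z])[0]-a,proj('scene',[x[0],x[1],z])[0]-b],[.5,0]);return r.x,r.fun
print('cap',atz('top',461.6,270.8,.03),atz('scene',238.2,196.2,.03),tri((461.6,270.8),(238.2,196.2),.03))
print('tip',atz('top',226.5,279,.088),atz('scene',403.2,222.3,.088),tri((226.5,279),(403.2,222.3),.087))
print('washer',atz('top',228.7,280,.066),atz('scene',401.5,229.5,.066))
# beam corners top, z=.03
for p in [(136,245),(276,264),(269,310),(128,291)]:print(atz('top',*p,.03))
print(atz('top',416,271,.03),atz('top',480,316,.03),atz('top',405,310,.026),atz('top',348,272,.004))
E
```

```text
cap [ 0.53031225 -0.30718273  0.03      ] [ 0.53107132 -0.30585711  0.03      ] (array([ 0.53041065, -0.30683549]), array([-0.20934262, -0.05516103, -0.23204113, -0.30665612]))
tip [0.51858828 0.07538096 0.088     ] [0.51629479 0.07614808 0.088     ] (array([0.51784842, 0.0757844 ]), array([-0.1479957 ,  0.53304409, -0.45111061,  0.8143607 ]))
washer [0.51860934 0.07605236 0.066     ] [0.51738887 0.07591137 0.066     ]
[0.58238867 0.23854795 0.03      ]
[0.54669896 0.00418408 0.03      ]
[0.47083008 0.01580726 0.03      ]
[0.50582524 0.24803778 0.03      ]
[ 0.53120757 -0.2302969   0.03      ] [ 0.45497803 -0.33276915  0.03      ] [ 0.4669466  -0.20955021  0.026     ] [ 0.53360886 -0.11803082  0.004     ]
```

```bash
python3 -m creep '[{"fingers":0.55,"dp":[0,0,0],"angular":[0,0,0.135]},{"fingers":0.55,"dp":[0,0,0],"angular":[0,0,0.135]},{"fingers":0.55,"dp":[0,0,0],"angular":[0,0,0.135]},{"fingers":0.55,"dp":[0,0,0],"angular":[0,0,0.135]},{"fingers":0.55,"dp":[0,0,0],"angular":[0,0,0.135]},{"fingers":0.55,"dp":[0,0,0],"angular":[0,0,0.135]},{"fingers":0.55,"dp":[0,0,0],"angular":[0,0,0.135]},{"fingers":0.55,"dp":[0,0,0],"angular":[0,0,0.135]},{"fingers":0.55,"dp":[0,0,0],"angular":[0,0,0.135]}]'
```

```text
t: 1.0
position: [0.2182, 0.5854, 0.2263]
orientation: [0.709, 0.705, -0.0, 0.0]
ft_force: [0.0, -0.5, -0.7]
width: 0.547
```

```bash
python3 -m creep '[{"fingers":0.55,"dp":[-40,26,0],"angular":[0,0,0]},{"fingers":0.55,"dp":[-40,26,0],"angular":[0,0,0]},{"fingers":0.55,"dp":[-40,26,0],"angular":[0,0,0]},{"fingers":0.55,"dp":[-40,26,0],"angular":[0,0,0]},{"fingers":0.55,"dp":[-40,26,0],"angular":[0,0,0]},{"fingers":0.55,"dp":[-40,26,0],"angular":[0,0,0]},{"fingers":0.55,"dp":[-40,26,0],"angular":[0,0,0]},{"fingers":0.55,"dp":[-40,26,0],"angular":[0,0,0]},{"fingers":0.55,"dp":[-40,26,0],"angular":[0,0,0]},{"fingers":0.55,"dp":[-40,26,0],"angular":[0,0,0]},{"fingers":0.55,"dp":[-40,26,0],"angular":[0,0,0]},{"fingers":0.55,"dp":[-40,26,0],"angular":[0,0,0]}]'
```

```text
t: 2.2
position: [0.5303, 0.1036, 0.2266]
orientation: [0.707, 0.707, -0.0, -0.0]
ft_force: [0.2, 0.9, 0.7]
width: 0.553
```

```bash
python3 -m creep '[{"fingers":0.55,"dp":[-40,0,0],"angular":[0,0,0]},{"fingers":0.55,"dp":[-40,0,0],"angular":[0,0,0]},{"fingers":0.55,"dp":[-40,0,0],"angular":[0,0,0]},{"fingers":0.55,"dp":[-40,0,0],"angular":[0,0,0]},{"fingers":0.55,"dp":[-40,0,0],"angular":[0,0,0]},{"fingers":0.55,"dp":[-40,0,0],"angular":[0,0,0]},{"fingers":0.55,"dp":[-40,0,0],"angular":[0,0,0]},{"fingers":0.55,"dp":[-40,0,0],"angular":[0,0,0]},{"fingers":0.55,"dp":[-40,0,0],"angular":[0,0,0]},{"fingers":0.55,"dp":[-40,0,0],"angular":[0,0,0]},{"fingers":0.55,"dp":[0,0,0],"angular":[0,0,0]}]'
```

```text
t: 3.3
position: [0.5271, -0.3014, 0.2267]
orientation: [0.71, 0.704, -0.002, 0.001]
ft_force: [0.5, -0.3, -0.8]
width: 0.554
```

```bash
python3 -m creep '[{"fingers":0.55,"dp":[0,0,100],"angular":[0,0,0]},{"fingers":0.55,"dp":[0,0,45],"angular":[0,0,0]},{"fingers":0.55,"dp":[0,0,45],"angular":[0,0,0]},{"fingers":0.55,"dp":[0,0,0],"angular":[0,0,0]},{"fingers":0.55,"dp":[0,0,0],"angular":[0,0,0]},{"fingers":0.55,"dp":[0,0,0],"angular":[0,0,0]}]'
python3 - <<'E'
from workcell import snapshot,sense
from h import *
t=snapshot('top')['color'][:,:,::-1];s=snapshot('scene')['color'][:,:,::-1]
cv2.imwrite('pics/c2.png',np.hstack([crop('',t,460,271,32,40,6),crop('',s,239,190,32,40,6)]))
print(sense()['position'],R.from_quat(sense()['orientation']).as_matrix())
E
```

```text
t: 3.9
position: [0.5307, -0.2956, 0.0892]
orientation: [0.708, 0.707, 0.001, 0.002]
ft_force: [0.2, 0.7, -0.1]
width: 0.546
[ 0.53080073 -0.29544582  0.08920629] [[ 9.12242170e-04  9.99992925e-01  3.64937859e-03]
 [ 9.99998535e-01 -9.06949703e-04 -1.45163002e-03]
 [-1.44830995e-03  3.65069748e-03 -9.99992287e-01]]
```

View pics/c2.png

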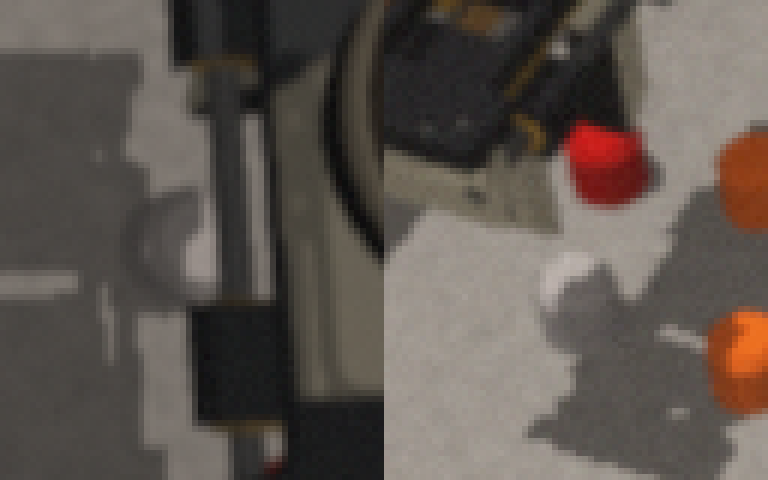

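The open jaws straddle the cap at (460,271), and the red cap is clear of the finger. I'll shift over and descend.

```bash
python3 -m creep '[{"fingers":0.55,"dp":[-11.5,0,0],"angular":[0,0,0]},{"fingers":0.55,"dp":[0,0,0],"angular":[0,0,0]},{"fingers":0.55,"dp":[0,0,20],"angular":[0,0,0]},{"fingers":0.55,"dp":[0,0,20],"angular":[0,0,0]},{"fingers":0.55,"dp":[0,0,20],"angular":[0,0,0]},{"fingers":0.55,"dp":[0,0,15],"angular":[0,0,0]},{"fingers":0.55,"dp":[0,0,5],"angular":[0,0,0]},{"fingers":0.55,"dp":[0,0,0],"angular":[0,0,0]},{"fingers":0.55,"dp":[0,0,0],"angular":[0,0,0]},{"fingers":0.55,"dp":[0,0,0],"angular":[0,0,0]}]'
python3 - <<'E'
from workcell import snapshot,sense
from h import *
t=snapshot('top')['color'][:,:,::-1];s=snapshot('scene')['color'][:,:,::-1]
cv2.imwrite('pics/c3.png',np.hstack([crop('',t,460,271,32,40,6),crop('',s,239,200,32,40,6)]))
print(sense()['position'],sense()['orientation'])
E
```

```text
t: 5.0
position: [0.53, -0.3066, 0.0077]
orientation: [0.707, 0.707, 0.0, 0.001]
ft_force: [-0.0, 0.2, 0.2]
width: 0.55
[ 0.52984761 -0.30643295  0.00750496] [7.07461764e-01 7.06751316e-01 2.65882548e-04 5.98712371e-04]
```

View pics/c3.png

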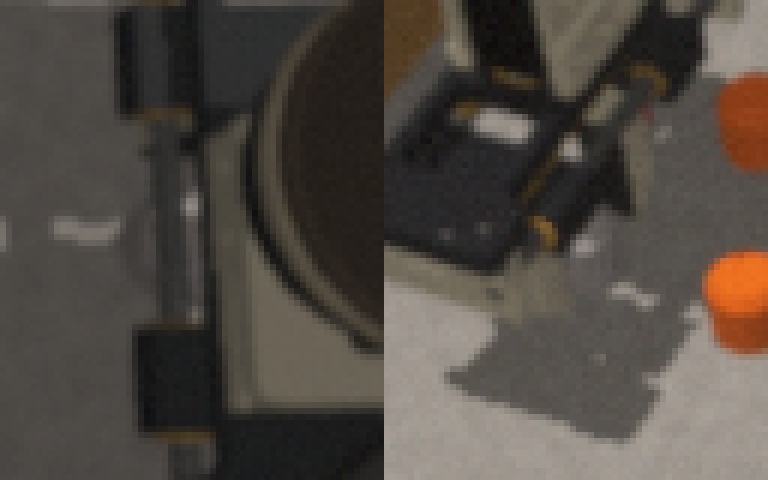

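The jaws straddle the cap in both views. I'll go 3 mm lower and close.

```bash
python3 -m creep '[{"fingers":0.55,"dp":[0,0,3],"angular":[0,0,0]},{"fingers":0.3,"dp":[0,0,0],"angular":[0,0,0]},{"fingers":0.2,"dp":[0,0,0],"angular":[0,0,0]},{"fingers":0.2,"dp":[0,0,0],"angular":[0,0,0]},{"fingers":0.2,"dp":[0,0,0],"angular":[0,0,0]},{"fingers":0.2,"dp":[0,0,0],"angular":[0,0,0]},{"fingers":0.2,"dp":[0,0,0],"angular":[0,0,0]},{"fingers":0.2,"dp":[0,0,0],"angular":[0,0,0]}]'
```

```text
t: 5.9
position: [0.5294, -0.3062, 0.0037]
orientation: [0.708, 0.707, 0.0, -0.0]
ft_force: [-0.5, 0.0, -0.6]
width: 0.346
```

```bash
python3 -m creep '[{"fingers":0.2,"dp":[0,0,-20],"angular":[0,0,0]},{"fingers":0.2,"dp":[0,0,-40],"angular":[0,0,0]},{"fingers":0.2,"dp":[0,0,-40],"angular":[0,0,0]},{"fingers":0.2,"dp":[0,0,-20],"angular":[0,0,0]},{"fingers":0.2,"dp":[30,0,0],"angular":[0,0,0]},{"fingers":0.2,"dp":[40,0,0],"angular":[0,0,0]},{"fingers":0.2,"dp":[40,0,0],"angular":[0,0,0]},{"fingers":0.2,"dp":[40,0,0],"angular":[0,0,0]},{"fingers":0.2,"dp":[40,0,0],"angular":[0,0,0]},{"fingers":0.2,"dp":[40,0,0],"angular":[0,0,0]},{"fingers":0.2,"dp":[40,0,0],"angular":[0,0,0]},{"fingers":0.2,"dp":[20,0,0],"angular":[0,0,0]}]'
python3 -m creep '[{"fingers":0.2,"dp":[0,0,0],"angular":[0,0,0]},{"fingers":0.2,"dp":[0,0,0],"angular":[0,0,0]},{"fingers":0.2,"dp":[0,0,0],"angular":[0,0,0]}]'
python3 - <<'E'
from workcell import snapshot,sense
from h import *
t=snapshot('top')['color'][:,:,::-1];s=snapshot('scene')['color'][:,:,::-1]
cv2.imwrite('pics/t4.png',t);cv2.imwrite('pics/s4.png',s)
p=sense()['position'];print(p)
u=proj('top',p)[0].astype(int);v=proj('scene',p)[0].astype(int);print(u,v)
cv2.imwrite('pics/c4.png',np.hstack([crop('',t,*u,32,40,6),crop('',s,*v,32,40,6)]))
E
```

```text
t: 7.1
position: [0.5294, -0.012, 0.1236]
orientation: [0.706, 0.708, 0.0, -0.001]
ft_force: [-0.4, -0.4, 0.1]
width: 0.344
t: 7.4
position: [0.5296, -0.0176, 0.1238]
orientation: [0.708, 0.706, -0.0, 0.0]
ft_force: [-0.5, -0.2, -0.8]
width: 0.348
[ 0.52965061 -0.01765767  0.12382714]
[285 268] [358 202]
```

View pics/c4.png

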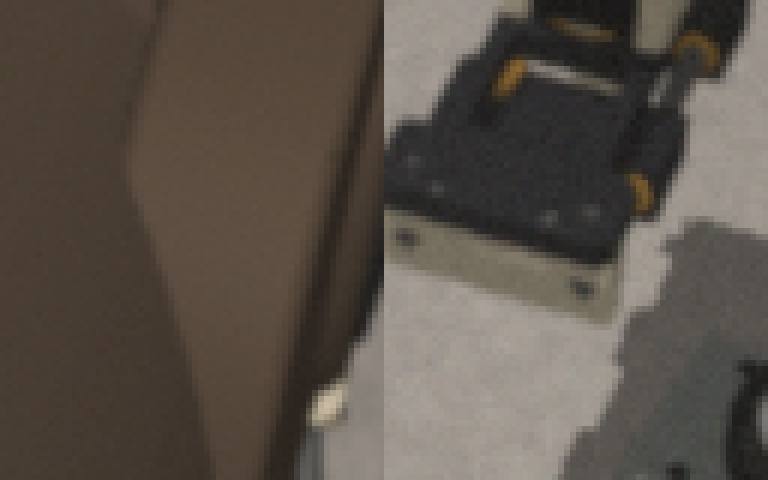

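View pics/s4.png

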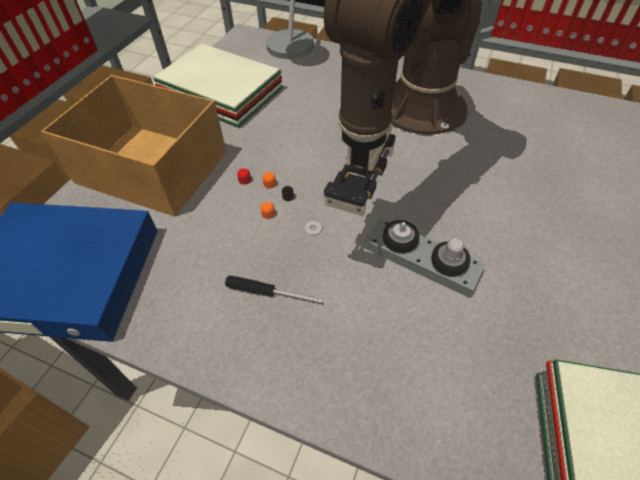

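The cap is hidden behind the gripper, so its seat in the hand can't be checked. I'll turn the jaws crosswise to the scene camera's view.

```bash
python3 -m creep '[{"fingers":0.2,"dp":[0,0,0],"angular":[0,0,0.11]},{"fingers":0.2,"dp":[0,0,0],"angular":[0,0,0.11]},{"fingers":0.2,"dp":[0,0,0],"angular":[0,0,0.11]},{"fingers":0.2,"dp":[0,0,0],"angular":[0,0,0.11]},{"fingers":0.2,"dp":[0,0,0],"angular":[0,0,0.11]},{"fingers":0.2,"dp":[0,0,0],"angular":[0,0,0.11]},{"fingers":0.2,"dp":[0,0,0],"angular":[0,0,0.11]},{"fingers":0.2,"dp":[0,0,0],"angular":[0,0,0.11]},{"fingers":0.2,"dp":[0,0,0],"angular":[0,0,0.11]},{"fingers":0.2,"dp":[0,0,0],"angular":[0,0,0.11]},{"fingers":0.2,"dp":[0,0,0],"angular":[0,0,0.11]},{"fingers":0.2,"dp":[0,0,0],"angular":[0,0,0.11]}]'
python3 -m creep '[{"fingers":0.2,"dp":[0,0,0],"angular":[0,0,0]},{"fingers":0.2,"dp":[0,0,0],"angular":[0,0,0]},{"fingers":0.2,"dp":[0,0,0],"angular":[0,0,0]}]'
cat > look.py <<'E'
import sys
from workcell import snapshot,sense
from h import *
n=sys.argv[1]
s=snapshot('scene')['color'][:,:,::-1];cv2.imwrite(f'pics/s{n}.png',s)
st=sense();p=st['position'];Rm=R.from_quat(st['orientation']).as_matrix();print(p);print(Rm.round(4))
v=proj('scene',p)[0];print(v);v=v.astype(int)
cv2.imwrite(f'pics/c{n}.png',crop('',s,*v,32,28,12))
print('crop origin',v-[32,28])
E
python3 look.py 5
```

```text
t: 8.7
position: [0.5297, -0.0172, 0.1238]
orientation: [0.993, 0.121, 0.0, 0.0]
ft_force: [-0.0, -1.3, 0.0]
width: 0.347
t: 9.0
position: [0.5297, -0.0166, 0.1238]
orientation: [0.992, 0.126, 0.0, -0.0]
ft_force: [0.2, 0.3, -0.7]
width: 0.346
[ 0.52970226 -0.01648287  0.12380062]
[[ 9.686e-01  2.486e-01  2.000e-04]
 [ 2.486e-01 -9.686e-01  2.000e-04]
 [ 2.000e-04 -1.000e-04 -1.000e+00]]
[358.63613507 202.37999798]
crop origin [326 174]
```

View pics/c5.png

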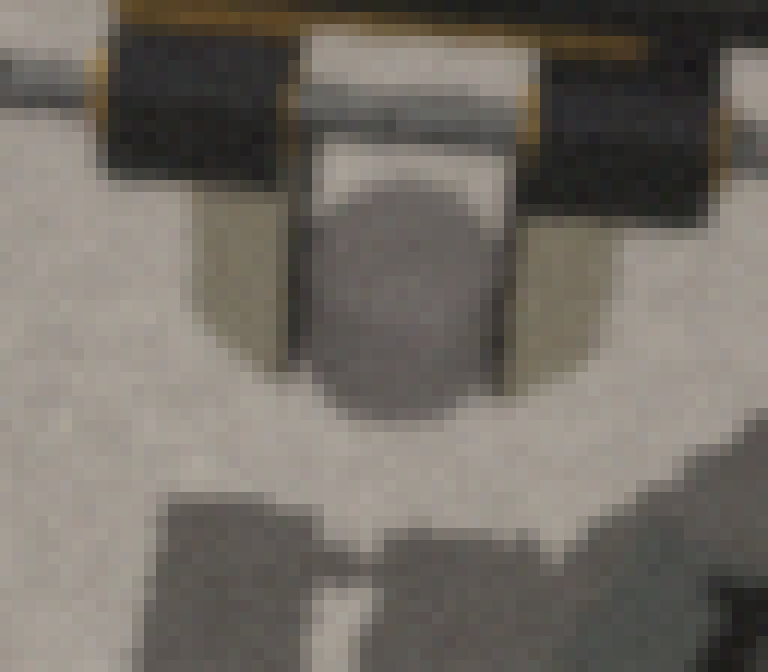

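The cap is held level between the pads. In the crop its rim bottom is at row 418, i.e. (359,208.4) in the scene image, and its dome top at row 183. I'll fit its offset in the hand from these.

```bash
python3 - <<'E'
from h import *
p=np.array([.5297,-.0166,.1238]);x=np.array([.9686,.2486,0]);y=np.array([.2486,-.9686,0])
a=np.linspace(0,2*np.pi,200)
for d in(-.004,-.002,0,.002,.004):
    c=p+x*d;c[2]=.1203
    rim=np.array([c+.016*(np.cos(t)*x+np.sin(t)*y) for t in a]);q=proj('scene',rim)
    top=proj('scene',np.array([c+[0,0,.03]+.0115*(np.cos(t)*x+np.sin(t)*y) for t in a])); sh=proj('scene',rim+[0,0,.024])
    print(d,'rim bottom v',q[:,1].max(),'u',q[q[:,1].argmax(),0],'top v',min(top[:,1].min(),sh[:,1].min()),'u range',sh[:,0].min(),sh[:,0].max())
E
```

```text
-0.004 rim bottom v 208.0494380011722 u 358.99081088402767 top v 187.4170078628106 u range 351.1585861707309 367.5158859058339
-0.002 rim bottom v 208.79877524754198 u 358.9056249033752 top v 188.1428583172709 u range 351.06145155548484 367.44185307894264
0 rim bottom v 209.5502237947924 u 358.8201989063124 top v 188.87076964557318 u range 350.9640406076205 367.3676092632737
0.002 rim bottom v 210.30379257857984 u 358.7345318770182 top v 189.60075063721183 u range 350.86635214627444 367.2931535555834
0.004 rim bottom v 211.05949058505627 u 358.6486227939308 top v 190.33281013173465 u range 350.768384983845 367.2184850474649
```

```bash
python3 -m creep '[{"fingers":0.2,"dp":[2,-18,0],"angular":[0,0,0]},{"fingers":0.2,"dp":[3,-25,0],"angular":[0,0,0]},{"fingers":0.2,"dp":[3,-25,0],"angular":[0,0,0]},{"fingers":0.2,"dp":[2,-18,0],"angular":[0,0,0]},{"fingers":0.2,"dp":[1.5,-6.7,0],"angular":[0,0,0]},{"fingers":0.2,"dp":[0,0,12],"angular":[0,0,0]},{"fingers":0.2,"dp":[0,0,12],"angular":[0,0,0]},{"fingers":0.2,"dp":[0,0,0],"angular":[0,0,0]},{"fingers":0.2,"dp":[0,0,0],"angular":[0,0,0]},{"fingers":0.2,"dp":[0,0,0],"angular":[0,0,0]}]'
python3 look.py 6
```

```text
t: 10.05
position: [0.5181, 0.0756, 0.0998]
orientation: [0.992, 0.124, 0.0, 0.0]
ft_force: [-0.3, -0.4, 0.1]
width: 0.346
[0.51821815 0.0758333  0.09995967]
[[ 9.692e-01  2.462e-01  5.000e-04]
 [ 2.462e-01 -9.692e-01 -1.000e-04]
 [ 4.000e-04  2.000e-04 -1.000e+00]]
[403.59355744 219.100297  ]
crop origin [371 191]
```

View pics/c6.png

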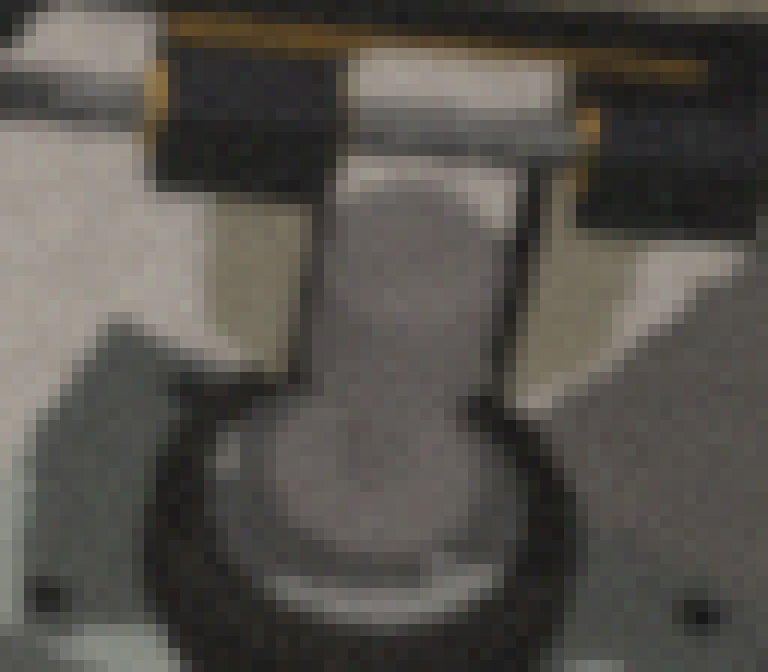

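```bash
python3 - <<'E'
from h import *
for z in(.064,.068,.088,.0962,.126):print(z,(proj('scene',[.5178,.0761,z])[0]+.5-[371,191])*12)
E
```

```text
0.064 [370.8699707  477.35906666]
0.068 [373.95088182 462.70868288]
0.088 [389.6837892  387.89538202]
0.0962 [396.29702158 356.44806386]
0.126 [421.16991417 238.1722009 ]
```

The axle stub (crop x≈375) and the washer line up with the predicted axle line, so the cap sits over the axle. I'll descend to just above the nose contact.

```bash
python3 -m creep '[{"fingers":0.2,"dp":[0,0,5],"angular":[0,0,0]},{"fingers":0.2,"dp":[0,0,5],"angular":[0,0,0]},{"fingers":0.2,"dp":[0,0,4],"angular":[0,0,0]},{"fingers":0.2,"dp":[0,0,1],"angular":[0,0,0]},{"fingers":0.2,"dp":[0,0,1],"angular":[0,0,0]},{"fingers":0.2,"dp":[0,0,0],"angular":[0,0,0]},{"fingers":0.2,"dp":[0,0,0],"angular":[0,0,0]}]'
```

```text
t: 10.8
position: [0.518, 0.0765, 0.0838]
orientation: [0.992, 0.125, 0.0, -0.0]
ft_force: [-0.1, -0.7, -0.6]
width: 0.344
```

```bash
python3 -m creep '[{"fingers":0.2,"dp":[0,0,1],"angular":[0,0,0]},{"fingers":0.2,"dp":[0,0,0],"angular":[0,0,0]}]'; python3 -m creep '[{"fingers":0.2,"dp":[0,0,1],"angular":[0,0,0]},{"fingers":0.2,"dp":[0,0,0],"angular":[0,0,0]}]'
```

```text
t: 11.0
position: [0.518, 0.0765, 0.0827]
orientation: [0.992, 0.125, 0.0, -0.0]
ft_force: [-0.8, 0.2, -0.3]
width: 0.345
t: 11.2
position: [0.5181, 0.0765, 0.0818]
orientation: [0.992, 0.125, 0.0, -0.0]
ft_force: [1.0, 0.6, 1.0]
width: 0.344
```

```bash
for i in 1; do python3 -m creep '[{"fingers":0.2,"dp":[0,0,1],"angular":[0,0,0]},{"fingers":0.2,"dp":[0,0,0],"angular":[0,0,0]}]'; python3 -m creep '[{"fingers":0.2,"dp":[0,0,1],"angular":[0,0,0]},{"fingers":0.2,"dp":[0,0,0],"angular":[0,0,0]}]';python3 -m creep '[{"fingers":0.2,"dp":[0,0,1],"angular":[0,0,0]},{"fingers":0.2,"dp":[0,0,0],"angular":[0,0,0]}]'; done
```

```text
t: 11.4
position: [0.5181, 0.0765, 0.0808]
orientation: [0.992, 0.125, 0.0, -0.0]
ft_force: [0.3, -0.3, 1.3]
width: 0.346
t: 11.6
position: [0.5181, 0.0765, 0.0799]
orientation: [0.992, 0.125, 0.0, -0.0]
ft_force: [0.5, 0.5, 3.5]
width: 0.349
t: 11.8
position: [0.5182, 0.0765, 0.0789]
orientation: [0.992, 0.125, 0.0, -0.0]
ft_force: [-0.4, 0.9, 5.7]
width: 0.342
```

Contact comes at the expected height with little sideways force. I'll continue in small steps and watch the force.

```bash
python3 -m creep '[{"fingers":0.2,"dp":[0,0,1],"angular":[0,0,0]},{"fingers":0.2,"dp":[0,0,0],"angular":[0,0,0]}]'; python3 -m creep '[{"fingers":0.2,"dp":[0,0,1],"angular":[0,0,0]},{"fingers":0.2,"dp":[0,0,0],"angular":[0,0,0]}]';python3 -m creep '[{"fingers":0.2,"dp":[0,0,0.5],"angular":[0,0,0]},{"fingers":0.2,"dp":[0,0,0],"angular":[0,0,0]}]';python3 -m creep '[{"fingers":0.2,"dp":[0,0,0.5],"angular":[0,0,0]},{"fingers":0.2,"dp":[0,0,0],"angular":[0,0,0]}]'
```

```text
t: 12.0
position: [0.5182, 0.0765, 0.0779]
orientation: [0.992, 0.124, 0.0, -0.0]
ft_force: [1.0, 1.1, 3.2]
width: 0.345
t: 12.2
position: [0.5181, 0.0765, 0.0767]
orientation: [0.992, 0.125, 0.0, -0.0]
ft_force: [1.7, 0.8, 2.3]
width: 0.341
t: 12.4
position: [0.5182, 0.0765, 0.0764]
orientation: [0.992, 0.125, 0.0, -0.0]
ft_force: [1.0, 1.1, 5.6]
width: 0.345
t: 12.6
position: [0.5182, 0.0765, 0.0759]
orientation: [0.992, 0.124, 0.0, -0.0]
ft_force: [0.2, 0.7, 5.9]
width: 0.344
```

```bash
python3 -m creep '[{"fingers":0.2,"dp":[0,0,0.5],"angular":[0,0,0]},{"fingers":0.2,"dp":[0,0,0],"angular":[0,0,0]}]'; python3 -m creep '[{"fingers":0.2,"dp":[0,0,0.5],"angular":[0,0,0]},{"fingers":0.2,"dp":[0,0,0],"angular":[0,0,0]}]';python3 -m creep '[{"fingers":0.2,"dp":[0,0,0.5],"angular":[0,0,0]},{"fingers":0.2,"dp":[0,0,0],"angular":[0,0,0]}]'
```

```text
t: 12.8
position: [0.5182, 0.0765, 0.0755]
orientation: [0.992, 0.125, 0.0, -0.0]
ft_force: [0.6, 1.3, 7.5]
width: 0.348
t: 13.0
position: [0.5182, 0.0765, 0.075]
orientation: [0.992, 0.125, 0.0, -0.0]
ft_force: [0.7, 0.5, 5.9]
width: 0.344
t: 13.2
position: [0.5182, 0.0765, 0.0745]
orientation: [0.992, 0.125, 0.0, -0.0]
ft_force: [-0.2, 0.4, 6.2]
width: 0.348
```

Sliding force is steady at about 6 N. I'll carry on down, watching for the washer.

```bash
python3 -m creep '[{"fingers":0.2,"dp":[0,0,0.5],"angular":[0,0,0]},{"fingers":0.2,"dp":[0,0,0],"angular":[0,0,0]}]'; python3 -m creep '[{"fingers":0.2,"dp":[0,0,0.5],"angular":[0,0,0]},{"fingers":0.2,"dp":[0,0,0],"angular":[0,0,0]}]';python3 -m creep '[{"fingers":0.2,"dp":[0,0,0.5],"angular":[0,0,0]},{"fingers":0.2,"dp":[0,0,0],"angular":[0,0,0]}]'
```

```text
t: 13.4
position: [0.5182, 0.0765, 0.074]
orientation: [0.992, 0.125, 0.0, -0.0]
ft_force: [-0.5, 0.6, 6.2]
width: 0.344
t: 13.6
position: [0.5182, 0.0765, 0.0735]
orientation: [0.992, 0.125, 0.0, -0.0]
ft_force: [-0.1, 1.1, 6.7]
width: 0.344
t: 13.8
position: [0.5182, 0.0765, 0.073]
orientation: [0.992, 0.125, 0.0, -0.0]
ft_force: [0.0, -0.1, 6.7]
width: 0.343
```

```bash
python3 -m creep '[{"fingers":0.2,"dp":[0,0,0.5],"angular":[0,0,0]},{"fingers":0.2,"dp":[0,0,0],"angular":[0,0,0]}]'; python3 -m creep '[{"fingers":0.2,"dp":[0,0,0.5],"angular":[0,0,0]},{"fingers":0.2,"dp":[0,0,0],"angular":[0,0,0]}]';python3 -m creep '[{"fingers":0.2,"dp":[0,0,0.5],"angular":[0,0,0]},{"fingers":0.2,"dp":[0,0,0],"angular":[0,0,0]}]'
```

```text
t: 14.0
position: [0.5182, 0.0765, 0.0725]
orientation: [0.992, 0.125, 0.0, -0.0]
ft_force: [-0.2, 0.6, 6.7]
width: 0.347
t: 14.2
position: [0.5182, 0.0765, 0.072]
orientation: [0.992, 0.125, 0.0, -0.0]
ft_force: [0.2, 0.7, 7.7]
width: 0.346
t: 14.4
position: [0.5182, 0.0765, 0.0715]
orientation: [0.992, 0.125, 0.0, -0.0]
ft_force: [-0.3, 0.9, 7.6]
width: 0.345
```

```bash
python3 -m creep '[{"fingers":0.2,"dp":[0,0,0.5],"angular":[0,0,0]},{"fingers":0.2,"dp":[0,0,0],"angular":[0,0,0]}]'; python3 -m creep '[{"fingers":0.2,"dp":[0,0,0.5],"angular":[0,0,0]},{"fingers":0.2,"dp":[0,0,0],"angular":[0,0,0]}]'
```

```text
t: 14.6
position: [0.5182, 0.0765, 0.071]
orientation: [0.992, 0.125, 0.0, -0.0]
ft_force: [0.0, 0.3, 6.6]
width: 0.341
t: 14.8
position: [0.5182, 0.0765, 0.0705]
orientation: [0.992, 0.125, 0.0, -0.0]
ft_force: [0.1, 1.4, 7.1]
width: 0.347
```

```bash
python3 look.py 7
```

```text
[0.51823755 0.07653589 0.07053506]
[[ 9.690e-01  2.471e-01  6.000e-04]
 [ 2.471e-01 -9.690e-01  4.000e-04]
 [ 7.000e-04 -2.000e-04 -1.000e+00]]
[401.97391913 228.49569425]
crop origin [369 200]
```

View pics/c7.png

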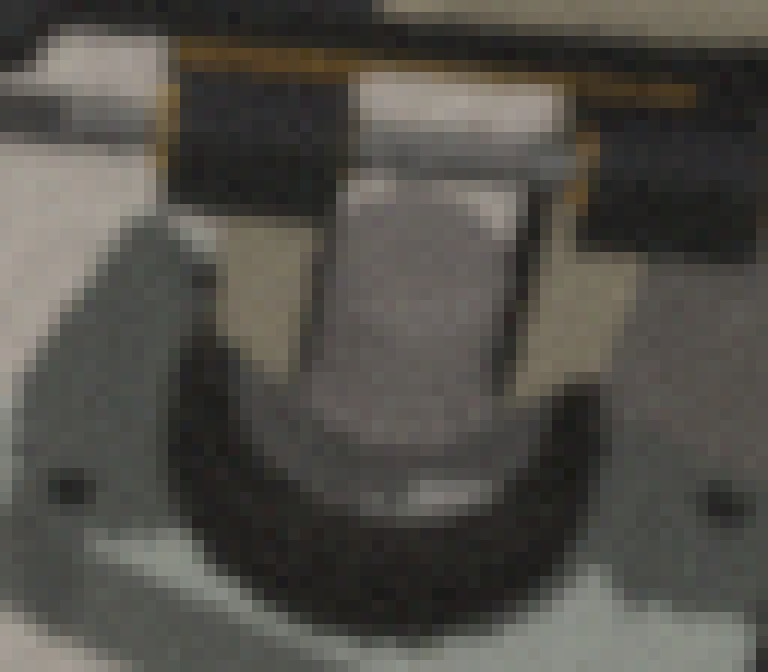

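The cap hasn't slipped in the pads (dome top is still about 30 crop px below the gripper plate) and its rim is close above the washer. I'll continue in 0.5 mm steps.

```bash
python3 -m creep '[{"fingers":0.2,"dp":[0,0,0.5],"angular":[0,0,0]},{"fingers":0.2,"dp":[0,0,0],"angular":[0,0,0]}]'; python3 -m creep '[{"fingers":0.2,"dp":[0,0,0.5],"angular":[0,0,0]},{"fingers":0.2,"dp":[0,0,0],"angular":[0,0,0]}]'
```

```text
t: 15.05
position: [0.5182, 0.0765, 0.07]
orientation: [0.992, 0.125, 0.0, -0.0]
ft_force: [0.8, 1.3, 7.9]
width: 0.346
t: 15.25
position: [0.5182, 0.0765, 0.0695]
orientation: [0.992, 0.125, 0.0, -0.0]
ft_force: [-1.0, 1.2, 7.6]
width: 0.342
```

```bash
python3 -m creep '[{"fingers":0.2,"dp":[0,0,0.5],"angular":[0,0,0]},{"fingers":0.2,"dp":[0,0,0],"angular":[0,0,0]}]'
```

```text
t: 15.45
position: [0.5182, 0.0765, 0.0691]
orientation: [0.992, 0.125, 0.0, -0.0]
ft_force: [0.2, 0.9, 8.9]
width: 0.346
```

```bash
python3 -m creep '[{"fingers":0.2,"dp":[0,0,0.5],"angular":[0,0,0]},{"fingers":0.2,"dp":[0,0,0],"angular":[0,0,0]}]'
```

```text
t: 15.65
position: [0.5183, 0.0765, 0.0687]
orientation: [0.992, 0.124, 0.0, -0.0]
ft_force: [-1.1, 0.4, 11.0]
width: 0.344
```

The washer is now yielding. Expect flat at about 7+12 = 19 N, after which the force should climb faster.

```bash
python3 -m creep '[{"fingers":0.2,"dp":[0,0,0.5],"angular":[0,0,0]},{"fingers":0.2,"dp":[0,0,0],"angular":[0,0,0]}]'
```

```text
t: 15.85
position: [0.5183, 0.0765, 0.0683]
orientation: [0.992, 0.124, 0.0, -0.0]
ft_force: [-0.6, 0.9, 11.2]
width: 0.343
```

```bash
python3 -m creep '[{"fingers":0.2,"dp":[0,0,0.4],"angular":[0,0,0]},{"fingers":0.2,"dp":[0,0,0],"angular":[0,0,0]}]'
```

```text
t: 16.05
position: [0.5183, 0.0765, 0.068]
orientation: [0.992, 0.124, 0.0, -0.0]
ft_force: [-2.5, 1.3, 13.3]
width: 0.344
```

```bash
python3 -m creep '[{"fingers":0.2,"dp":[0,0,0.4],"angular":[0,0,0]},{"fingers":0.2,"dp":[0,0,0],"angular":[0,0,0]}]'
```

```text
t: 16.25
position: [0.5183, 0.0765, 0.0677]
orientation: [0.992, 0.124, 0.0, -0.0]
ft_force: [-2.6, 1.7, 15.4]
width: 0.347
```

```bash
python3 -m creep '[{"fingers":0.2,"dp":[0,0,0.3],"angular":[0,0,0]},{"fingers":0.2,"dp":[0,0,0],"angular":[0,0,0]}]'
```

```text
t: 16.45
position: [0.5183, 0.0765, 0.0675]
orientation: [0.992, 0.124, 0.0, -0.0]
ft_force: [-3.5, 0.6, 17.8]
width: 0.346
```

```bash
python3 -m creep '[{"fingers":0.2,"dp":[0,0,0.3],"angular":[0,0,0]},{"fingers":0.2,"dp":[0,0,0],"angular":[0,0,0]}]'
```

```text
t: 16.65
position: [0.5183, 0.0765, 0.0673]
orientation: [0.992, 0.124, 0.0, -0.0]
ft_force: [-3.8, 0.2, 18.9]
width: 0.347
```

```bash
python3 -m creep '[{"fingers":0.2,"dp":[0,0,0.3],"angular":[0,0,0]},{"fingers":0.2,"dp":[0,0,0],"angular":[0,0,0]}]'
```

```text
t: 16.85
position: [0.5184, 0.0765, 0.0672]
orientation: [0.992, 0.124, 0.001, -0.001]
ft_force: [-4.8, 1.0, 22.7]
width: 0.346
```

```bash
python3 -m creep '[{"fingers":0.2,"dp":[0,0,0.2],"angular":[0,0,0]},{"fingers":0.2,"dp":[0,0,0],"angular":[0,0,0]}]'; python3 - <<'E'
from workcell import sense
s=sense();print(s['position'],s['ft_force'],s['wrist_torque'])
E
```

```text
t: 17.05
position: [0.5184, 0.0765, 0.0672]
orientation: [0.992, 0.124, 0.001, -0.001]
ft_force: [-6.3, 1.3, 25.8]
width: 0.344
[0.51837135 0.076512   0.06716377] [-6.25724819  1.33728644 25.80225188] [0.19328231 1.30212474 0.02804511]
```

The position has stopped while the force rises: the washer is flat, with about 18 N on the hub (26 N total less about 7 N sliding). I'll release and lift.

```bash
python3 -m creep '[{"fingers":0.55,"dp":[0,0,0],"angular":[0,0,0]},{"fingers":0.55,"dp":[0,0,0],"angular":[0,0,0]},{"fingers":0.55,"dp":[0,0,0],"angular":[0,0,0]},{"fingers":0.55,"dp":[0,0,0],"angular":[0,0,0]},{"fingers":0.55,"dp":[0,0,0],"angular":[0,0,0]}]'
```

```text
t: 17.55
position: [0.5177, 0.0764, 0.0656]
orientation: [0.992, 0.125, -0.0, 0.0]
ft_force: [0.5, 0.2, -0.1]
width: 0.551
```

```bash
python3 -m creep '[{"fingers":0.55,"dp":[0,0,-10],"angular":[0,0,0]},{"fingers":0.55,"dp":[0,0,-20],"angular":[0,0,0]},{"fingers":0.55,"dp":[0,0,-25],"angular":[0,0,0]},{"fingers":0,"dp":[0,0,0],"angular":[0,0,0]},{"fingers":0,"dp":[0,0,0],"angular":[0,0,0]},{"fingers":0,"dp":[0,0,0],"angular":[0,0,0]},{"fingers":0,"dp":[0,0,0],"angular":[0,0,0]}]'; python3 look.py 8
```

```text
t: 18.25
position: [0.5174, 0.0765, 0.1202]
orientation: [0.992, 0.125, -0.001, 0.0]
ft_force: [-0.3, 0.0, -0.9]
width: 0.246
[0.51741255 0.07641508 0.12023505]
[[ 9.69e-01  2.47e-01 -1.20e-03]
 [ 2.47e-01 -9.69e-01 -3.00e-04]
 [-1.20e-03  0.00e+00 -1.00e+00]]
[405.3971382 212.2027373]
crop origin [373 184]
```

```bash
python3 - <<'E'
from h import *
s=cv2.imread('pics/s8.png');cv2.imwrite('pics/d8.png',crop('',s,402,225,32,28,12))
E
```

```text
(no output)
```

View pics/d8.png

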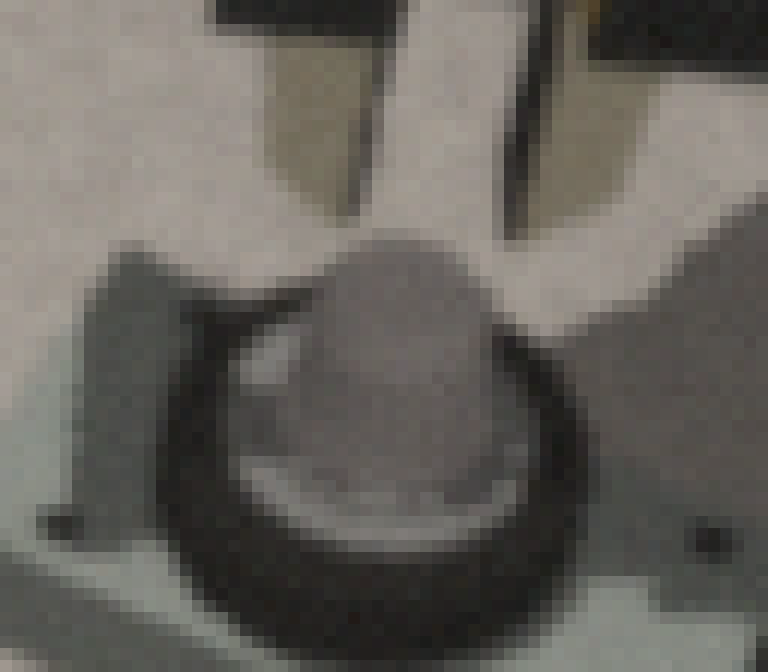

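The cap stands straight on the hub, with its dome top at crop row ≈240 (≈(405,245)), clear of the fingers. I'll check its height with a light touch of the shut fingertips, expecting contact near z=0.0935.

```bash
python3 -m creep '[{"fingers":0,"dp":[0,0,0],"angular":[0,0,0]},{"fingers":0,"dp":[0,0,0],"angular":[0,0,0]},{"fingers":0,"dp":[0,0,0],"angular":[0,0,0]},{"fingers":0,"dp":[0,0,10],"angular":[0,0,0]},{"fingers":0,"dp":[0,0,10],"angular":[0,0,0]},{"fingers":0,"dp":[0,0,4],"angular":[0,0,0]},{"fingers":0,"dp":[0,0,1],"angular":[0,0,0]},{"fingers":0,"dp":[0,0,0],"angular":[0,0,0]},{"fingers":0,"dp":[0,0,0],"angular":[0,0,0]},{"fingers":0,"dp":[0,0,0],"angular":[0,0,0]}]'
```

```text
t: 19.3
position: [0.5181, 0.0765, 0.0961]
orientation: [0.992, 0.125, 0.0, -0.0]
ft_force: [0.4, -0.3, -0.1]
width: 0.003
```

```bash
python3 -m creep '[{"fingers":0,"dp":[0,0,0.5],"angular":[0,0,0]},{"fingers":0,"dp":[0,0,0],"angular":[0,0,0]}]'
```

```text
t: 19.5
position: [0.518, 0.0766, 0.0954]
orientation: [0.992, 0.125, 0.0, -0.0]
ft_force: [1.0, 0.5, 0.1]
width: 0.002
```

```bash
python3 -m creep '[{"fingers":0,"dp":[0,0,0.3],"angular":[0,0,0]},{"fingers":0,"dp":[0,0,0],"angular":[0,0,0]}]'
```

```text
t: 19.7
position: [0.5179, 0.0765, 0.095]
orientation: [0.992, 0.125, 0.0, -0.0]
ft_force: [0.6, -0.2, -0.0]
width: 0.003
```

```bash
python3 -m creep '[{"fingers":0,"dp":[0,0,0.5],"angular":[0,0,0]},{"fingers":0,"dp":[0,0,0],"angular":[0,0,0]}]'
```

```text
t: 19.9
position: [0.5179, 0.0765, 0.0945]
orientation: [0.992, 0.125, -0.0, -0.0]
ft_force: [-0.1, 0.2, 1.0]
width: 0.009
```

```bash
python3 -m creep '[{"fingers":0,"dp":[0,0,0.4],"angular":[0,0,0]},{"fingers":0,"dp":[0,0,0],"angular":[0,0,0]}]'
```

```text
t: 20.1
position: [0.518, 0.0765, 0.0944]
orientation: [0.992, 0.125, 0.0, -0.0]
ft_force: [-0.8, 0.1, 3.8]
width: 0.01
```

```bash
python3 -m creep '[{"fingers":0,"dp":[0,0,0.3],"angular":[0,0,0]},{"fingers":0,"dp":[0,0,0],"angular":[0,0,0]}]'
```

```text
t: 20.3
position: [0.518, 0.0764, 0.0943]
orientation: [0.992, 0.124, 0.0, -0.0]
ft_force: [-2.6, -0.1, 8.8]
width: 0.004
```

The cap top is firm at z≈0.0944, so it hasn't sprung back up noticeably. I won't push further. I'll retreat and do a final check.

```bash
python3 -m creep '[{"fingers":0,"dp":[0,0,-10],"angular":[0,0,0]},{"fingers":0,"dp":[0,0,-40],"angular":[0,0,0]},{"fingers":0,"dp":[0,0,-40],"angular":[0,0,0]},{"fingers":0,"dp":[-30,0,-20],"angular":[0,0,0]},{"fingers":0,"dp":[-40,0,0],"angular":[0,0,0]},{"fingers":0,"dp":[-40,0,0],"angular":[0,0,0]},{"fingers":0,"dp":[0,0,0],"angular":[0,0,0]},{"fingers":0,"dp":[0,0,0],"angular":[0,0,0]},{"fingers":0,"dp":[0,0,0],"angular":[0,0,0]}]'; python3 look.py 9; python3 - <<'E'
from workcell import snapshot
from h import *
s=cv2.imread('pics/s9.png');t=snapshot('top')['color'][:,:,::-1]
a=np.hstack([crop('',s,425,240,50,38,8),crop('',t,195,275,50,38,8)[:, :]])
cv2.imwrite('pics/f9.png',cv2.resize(a[:, :],(800,304)));cv2.imwrite('pics/t9.png',t)
t0=cv2.imread('pics/top0.png')
def rim(z):
    for zz in z:
        c=np.array([.518,.0762,zz]);a=np.linspace(0,6.283,200);q=proj('scene',np.c_[c[0]+.016*np.cos(a),c[1]+.016*np.sin(a),np.full(200,zz)]);print(zz,q[:,1].max())
rim([.0625,.0635,.0645,.0655])
E
```

```text
t: 21.2
position: [0.4125, 0.0496, 0.2044]
orientation: [0.992, 0.125, 0.001, 0.0]
ft_force: [0.4, -0.5, 0.5]
width: 0.005
[0.41258596 0.04926349 0.20425891]
[[ 9.690e-01  2.469e-01  1.400e-03]
 [ 2.469e-01 -9.690e-01 -8.000e-04]
 [ 1.200e-03  1.100e-03 -1.000e+00]]
[412.31688076 142.71199671]
crop origin [380 114]
0.0625 236.923934757444
0.0635 236.62234849649565
0.0645 236.32023160934943
0.0655 236.01758269435624
```

View pics/f9.png

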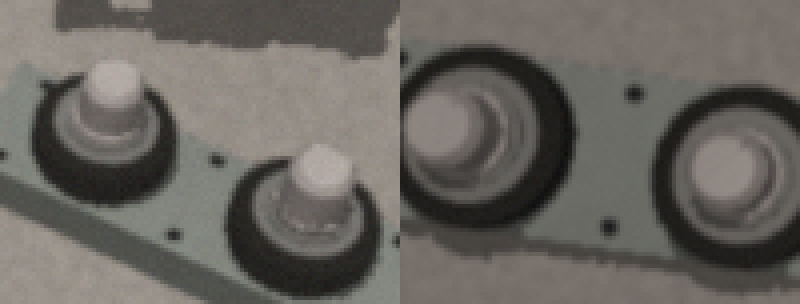

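View pics/s9.png

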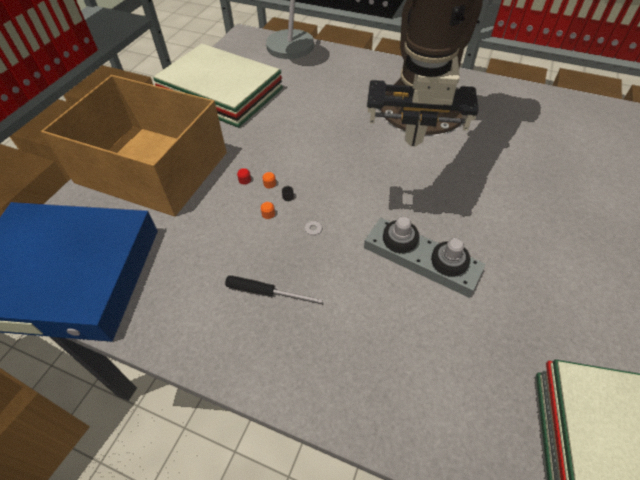

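The cap is upright at (403,225), matching the finished wheel next to it. The other parts are at their original pixels and the robot is clear of everything.

```bash
python3 -c "from workcell import hand_in;print(hand_in())"
```

```text
the job is handed in; nothing more can be done
None
```

The grey cap is on the bare axle, pressed down until the washer went flat, and released. I handed the job in at about 21 s, with the robot clear of everything.

**Pressing:** The teeth slid down the axle at a steady 6–7 N. The force began to rise at about z 0.0693. It then climbed about 12 N over roughly 2 mm, which matches the washer's spring. After that the tool stopped moving while the force kept rising, so I took the washer as flat. I stopped at 26 N total, which leaves roughly 18–19 N on the hub.

**Checks after release:**
- **Height:** A light touch of the shut fingers, reaching 8.8 N, found the cap top firm at z 0.0944.
- **Pictures:** The last pictures show the cap upright. The small parts, the screwdriver and the finished wheel look unmoved.

**What did not fully agree:**
- **Cap height:** The cap top is about 1 mm higher than the grip height predicted (0.0935). The likeliest cause is a small slip in the grip or a fingertip offset.
- **Sideways force:** It reached about 6 N at the end of the press and was gone after release.
- **Hub force:** It is inferred from the wrist reading, not measured directly. The light touch may briefly have added up to 9 N to whatever was left on the hub, so that moment could have come near 27–28 N.

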